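# Clamp a sweet mould in the kitchen ratchet press

## Task

Push the mould tray fully home under the green press, then pump the red-handled ratchet lever back and forth from stop to stop until the mould is clamped firmly: with the handle let go, the gauge needle rests in the green, and it is never driven deep into the red. Do not slam or force the lever against its rubber stops, and leave the dye bottles and the glass standing where they are.

Things in the scene. Friction and masses are not known exactly. Their poses are not given: they have to be found in the camera images.
- press: Green bench press fixed to the worktop, base 250 x 170 x 20 mm, head plate top at 190 mm. Origin: on the worktop, straight below the vertical screw axis about which the lever and the pin wheel turn. x points from the tray side (near the robot at yaw 0) to the column, y to the lever's side, z up.
- gauge (a point): Middle of the round gauge, 80 mm across, that lies face up on the head near the column, 197 mm high. Its black needle turns clockwise with the clamping force: yellow below 80 N, green 80 to 230 N, red above. Never take it beyond 280 N.
- tray (a joint): How far the tray has been pushed in along the press's +x, in m: 0 is fully out, 0.050 is home against its hard end stop. It slides with about 2 N of friction and stays where it is left.
- tray_knob (a point): Centre (z 72 mm) of the tray's upright black round knob, 22 mm in diameter, z 49 to 95 mm, free all round; at press x = -0.180 m + tray value, y = 0.
- mould: Two-part mould on the middle of the tray: orange lower half 76 x 76 x 26 mm, white upper half 72 x 72 mm on it; origin: middle of the underside, 51 mm above the worktop. The upper half's thickness differs by several mm and is not measured, so the platen (round aluminium plate above, 68 mm across) meets it after about 1 to 4 teeth.
- lever (a joint): Swing of the lever about the screw axis, rad, counter-clockwise from above: 0 at the rest stop, where the bar points 1.466 rad round from the press's +x towards +y; growing = driving stroke, handle towards the press's -x. Oil-damped; stays where left; starts part-way. The far stop is adjustable: anywhere from 0.49 to 0.62. Driving takes 1.5 to 4 N at the handle with the platen free, swinging back up to 3 N.
- wheel_axis (a point): Point on the screw axis at the ratchet wheel, 196 mm high. The pawl meets a pin 0.05 rad after the rest stop; the holding pawl clicks at about 0.44 rad of lever swing. A stroke from stop to stop gains exactly one tooth; one begun more than 0.04 rad off the rest stop, or ended before the click, gains none. Back swings do not loosen it; there is no release.
- screw_nose (a point): Point on the screw axis 120 mm high, just above the platen. Each tooth lowers the platen 3 mm; once on the mould the sprung bed sinks and each tooth adds about 50 N of clamping. Handle force held still at 0.2 to 0.33 rad of a stroke (friction bears part): 2 N at 80 N that this stroke will clamp, 4.5 at 120, 9 at 200. Past the click up to half a tooth more, lost on easing back.
- handle (a point): Centre of the lever's upright red round grip, 22 mm in diameter, z 226 to 276 mm, centre 253 mm above the worktop, 130 mm from the screw axis, in line with the bar. Below it the bar's top is at 224 mm; the rubber stop posts' tops are at 226 mm, 88 mm from the axis.
- bar: Flat steel bar of the lever, 150 x 14 x 8 mm, which meets the rubber stops; origin on the screw axis at the bar's underside, 216 mm high, x along the bar towards the handle. A stop bears up to 60 N (some 40 N at the handle); more is forcing it. Let go under load before the click, the lever flies back against the rest stop.
- dropper_dark_mid (a point): Middle of a small dark brown dye bottle with white dropper cap, 26 mm in diameter, 84 mm tall, standing loose near the press; to be left alone.
- dropper_orange_mid (a point): Middle of a small orange dye bottle with white dropper cap, 26 mm in diameter, 84 mm tall, standing loose near the press; to be left alone.
- tumbler_mid (a point): Middle of a glass tumbler, 76 mm in diameter at the rim, 85 mm tall, standing loose near the press; to be left alone.

How it is judged:
By the outcome, as a careful person would: the job done as asked, in the order asked, and still so for the second after the job is handed in, with the robot touching nothing.
It also fails if it takes over 70 s, if anything falls off the work surface, if the arm or the gripper's body presses on something with over 40 N, if the wrist force passes 120 N, or if a joint passes its speed limit or range.

## Robot

A 7-joint arm with a two-finger parallel gripper is mounted at the origin on the work surface. World frame = base frame: x ahead of the robot, y to its left, z up, the work surface at z = 0. Lengths are in m, angles in degrees, forces in N, time in s.
With the tool pointing down it reaches from about 0.35 to 0.9 m from the base axis. Payload 7.2 kg.
Tool frame: the origin (TCP) lies at the very end of the fingers, on their centre line; the grasp point (between the pads) lies 19 mm behind it; z points along the fingers, y is the line along which they close (so a half turn about z gives the same grasp; the last joint's range is limited). The gripper opens to 85 mm and grips with 20 to 120 N. Pads are 22 mm wide; open, the fingers measure 114 mm over their backs; the gripper's body (76 mm by 85 mm) begins 54 mm behind the grasp point. The pads swing forward as they close: fully open they stand 13 mm farther back than shut.
Start: joints at [72.926, 23.554, -0.728, 91.456, 0.321, 64.991, -4.71], TCP at [0.142, -0.609, 0.198] pointing down, gripper open.
Joint ranges: [-169.25, 169.25], [-16.82, 113.86], [-84.01, 82.57], [7.8, 145.47], [-59.2, 239.2], [7.22, 106.19], [-163.78, 163.78]. Speed limits (degrees/s): [136.94, 136.94, 172.46, 172.46, 180, 180, 180].

## Interface

Orientations are given as a 3x3 rotation matrix whose columns are the frame's x, y, z axes.
In Python, from station import robot gives the robot as it stands.
- The arm moves only by the tool arm_command, never from a script. Its arguments are lists of equal length, an entry for each row: "offset": the shift along the tool's x, y, z as a fraction of full scale, a list of three; "rot": the turn, a rotation vector about the tool's x, y, z as a fraction of full scale, a list of three; "fingers": the opening, from -1 (shut) to 1 (fully open). A call has 1 to 12 rows; each row shifts and turns the commanded pose from where the row before left it, along the tool's axes as they then stand; what a row does not reach is not made up. Full scale, the value 1, is 50 mm for a shift and 360 degrees for a turn. A row lasts 1/8 s, in which the tool goes at most 62.5 mm and 10.7 degrees, less where a joint would pass 70% of its speed; a pose out of reach is approached as far as the arm can. A call with a number of a shift or a turn outside -1 to 1 is refused whole. A call with a gripper value outside its range is refused whole. The fingers move at their own pace and stop on an object; "newtons" is the grip in N (left out, the last holds). Time passes only in rows, so rows that do not move let the fingers close. It gives the time, the measured TCP pose, the force, the opening and the grip force at its end, in the units of the state.
- robot.state(): the state, without advancing time (a new reading comes with each control period).
- robot.grab_frame(name): name is "side" or "top"; returns a dict with "frame" (384x512x3 uint8, red, green, blue), "fx", "fy", "cx", "cy" (pixels), "k1" (the pictures are not rectified: a ray, as slopes to the right and down, at radius r is drawn at 1 + k1 r^2 times it, then the intrinsics apply), "rvec" (rotation vector, rad) and "tvec" (3), from world to camera coordinates, as OpenCV has them. Camera axes: x right, y down, z forward; pixel columns grow to the right and rows downward; lengths in m; the calibration is good to about 2 mm. A picture is of the moment at which its call begins. There is no depth.
- robot.close_job(): hands the job in; it is judged then, once.
The state is a dict: "t": time; "joints": joint angles; "qd": joint speeds; "joint_torque": joint torques, N m; "ee_pos": TCP position; "ee_rot": TCP orientation; "ft_force": force on the tool from outside, world axes, zero at the start; "moment": the same for the moment, N m; "opening": opening from 0.0 (shut) to 1.0 (fully open); "grip_force": force on a finger pad.
Only numpy, scipy, OpenCV 4.12 (cv2) and the standard library are available. Lean on these libraries where they do the work, as an engineer would, in place of code of your own. Each camera call takes 0.05 s, during which the arm holds its last target. There are 200 camera calls.

## Working session

There is one attempt and no reset: what is moved stays moved. The work goes in short steps, Python scripts to look and compute and a tool call to move; the robot and the scene stay as the last step left them, time stands still between calls to the robot, and variables do not carry over. Pictures are saved under pics/ and viewed, at most 10 in all, crops included, and the job is handed in when it is done.

Besides the shell and the picture viewer there is one more tool, called after ">>>" as a command line: name --argument value ..., lists and objects as JSON in quotes. arm_command: Moves the arm, as the interface text tells. Its arguments: {"type":"object","properties":{"offset":{"type":"array","items":{"type":"array","items":{"type":"number","minimum":-1,"maximum":1}}},"rot":{"type":"array","items":{"type":"array","items":{"type":"number","minimum":-1,"maximum":1}}},"fingers":{"type":"array","items":{"type":"number"}},"newtons":{"type":"number"}},"required":["offset","rot","fingers"]}

```bash
mkdir -p pics; ls; python3 - <<'E'
from station import robot
import cv2,pickle
s=robot.state();print(s)
for n in("side","top"):
    f=robot.grab_frame(n);cv2.imwrite(f"pics/{n}0.png",f["frame"][:,:,::-1]);pickle.dump(f,open(f"{n}0.pkl","wb"))
    print({k:v for k,v in f.items() if k!="frame"})
E
```

```text
pics
{'t': 0.0, 'joints': array([72.92501514, 23.6007599 , -0.72847457, 91.50478169,  0.31991445,
       64.98916333, -4.71047126]), 'qd': array([ 0.03074327, -0.03806619, -0.02124051,  0.01403633, -0.021186  ,
       -0.07045932, -0.09900692]), 'joint_torque': array([ 1.87820149e-05, -6.00626850e+01,  6.81762043e-01, -2.99408305e+01,
        1.37233513e-02,  1.07661067e-02,  3.67564189e-05]), 'ee_pos': array([ 0.14221039, -0.60804069,  0.19723977]), 'ee_rot': array([[ 9.73707097e-01,  2.27803149e-01, -4.64073593e-04],
       [ 2.27803600e-01, -9.73705869e-01,  1.54954701e-03],
       [-9.88794929e-05, -1.61452256e-03, -9.99998692e-01]]), 'ft_force': array([ 0.74628646,  0.18896183, -0.58691641]), 'moment': array([-0.03898826, -0.00215354,  0.06032173]), 'grip_force': 0.0, 'opening': 0.9996211221529445}
{'fx': 434.08167759002106, 'fy': 434.08167759002106, 'cx': 262.5370104009146, 'cy': 199.53580365616352, 'k1': 0.009339350477218861, 'rvec': array([ 1.42105619, -2.07901111,  0.92371064]), 'tvec': array([0.20671966, 0.49874918, 0.63859078])}
{'fx': 349.4677052723922, 'fy': 349.4677052723922, 'cx': 256.25992907901247, 'cy': 188.5397459451295, 'k1': -0.07337246863234484, 'rvec': array([ 2.13928459, -2.1552455 ,  0.22150467]), 'tvec': array([-0.00987202,  0.60431364,  0.8240473 ])}
```

View pics/side0.png

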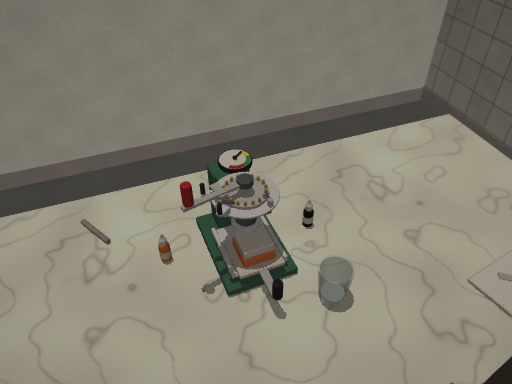

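View pics/top0.png

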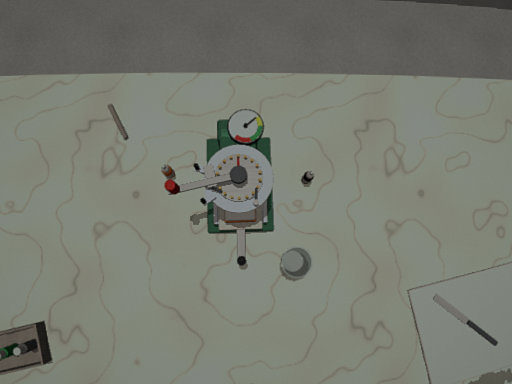

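The side view shows the handle at (187,195), knob at (278,290) and gauge at (235,160). The top view shows the handle at (172,187), hub (238,174), knob (241,260), gauge (246,126), orange bottle (168,172), dark bottle (308,177) and glass (295,263).

```bash
cat > h.py <<'E'
import numpy as np,cv2,pickle
def ray(f,u,v):
    d=np.array([(u-f["cx"])/f["fx"],(v-f["cy"])/f["fy"]]);x=d.copy()
    for _ in range(10): x=d/(1+f["k1"]*(x@x))
    R=cv2.Rodrigues(f["rvec"])[0];return -R.T@f["tvec"],R.T@np.array([*x,1])
def onz(f,u,v,z):
    c,d=ray(f,u,v);return c+d*(z-c[2])/d[2]
def proj(f,p):
    R=cv2.Rodrigues(f["rvec"])[0];c=R@p+f["tvec"];x=c[:2]/c[2];x=x*(1+f["k1"]*(x@x))
    return np.array([f["fx"]*x[0]+f["cx"],f["fy"]*x[1]+f["cy"]])
def tri(L):
    A=0;b=0
    for f,u,v in L:
        c,d=ray(f,u,v);d/=np.linalg.norm(d);M=np.eye(3)-np.outer(d,d);A=A+M;b=b+M@c
    return np.linalg.solve(A,b)
def blob(m,win):
    u0,v0,u1,v1=win;k=np.zeros_like(m,bool);k[v0:v1,u0:u1]=1
    n,l,s,c=cv2.connectedComponentsWithStats((m&k).astype(np.uint8))
    i=1+np.argmax(s[1:,4]);return c[i],s[i]
def red(f): 
    a=f["frame"].astype(int);return (a[...,0]>90)&(a[...,1]<45)&(a[...,2]<60)
def black(f): return f["frame"].max(2)<45
E
python3 - <<'E'
from h import *
T,S=[pickle.load(open(n+"0.pkl","rb")) for n in("top","side")]
hr,hs=blob(red(T),(150,170,190,205));sr,ss=blob(red(S),(170,170,205,215))
kt,ks=blob(black(T),(230,245,252,272));k2,k2s=blob(black(S),(265,272,290,305))
print(hr,hs,sr,ss,kt,ks,k2,k2s)
print("handle tri",tri([(T,*hr),(S,*sr)]),"top z276",onz(T,*hr,.270))
print("knob tri",tri([(T,*kt),(S,*k2)]),onz(T,*kt,.085))
print("gauge",onz(T,246,126,.197),onz(S,235,160,.197))
print("hub",onz(T,238,174,.23))
for n,u,v,z in(("or",168,172,.06),("dark",308,177,.06),("tum",295,263,.05)):print(n,onz(T,u,v,z))
for n,u,v in(("or",164,262-12),("dark",308,216),("tum",334,282)):print(n,onz(S,u,v,.042))
# base corners in top at z .02
for u,v in((207,231),(273,231),(271,139),(207,139)):print(onz(T,u,v,.02))
def crop(f,x0,y0,x1,y1,k):return cv2.resize(f["frame"][y0:y1,x0:x1,::-1],None,fx=k,fy=k,interpolation=cv2.INTER_CUBIC)
a=crop(T,150,100,320,290,3);b=crop(S,150,140,300,310,3)[:510]
o=np.zeros((570,960,3),np.uint8);o[:a.shape[0],:a.shape[1]]=a;o[:510,510:]=b;cv2.imwrite("pics/c0.png",cv2.resize(o,(800,475)))
E
```

```text
[169.55555556 184.66666667] [165 180  10  10  81] [184.87931034 184.87931034] [180 182  11   7  58] [241.26315789 260.38596491] [238 256   8   9  57] [277.31914894 288.86702128] [273 278  10  22 188]
handle tri [0.57334407 0.15387238 0.27596344] top z276 [0.57460434 0.15553281 0.27      ]
knob tri [0.42811847 0.02322309 0.07562341] [0.42860555 0.02355814 0.085     ]
gauge [0.71610236 0.01148315 0.197     ] [0.71266211 0.01157583 0.197     ]
hub [0.60314703 0.02819792 0.23      ]
or [0.64574234 0.20586115 0.06      ]
dark [ 0.63173649 -0.14462427  0.06      ]
tum [ 0.41957094 -0.10722288  0.05      ]
or [0.64452393 0.21294558 0.042     ]
dark [ 0.62559911 -0.14405452  0.042     ]
tum [ 0.42277802 -0.10772313  0.042     ]
[0.50084046 0.11088629 0.02      ]
[ 0.49953102 -0.05714503  0.02      ]
[ 0.74406272 -0.05633128  0.02      ]
[0.74415651 0.11427343 0.02      ]
```

View pics/c0.png

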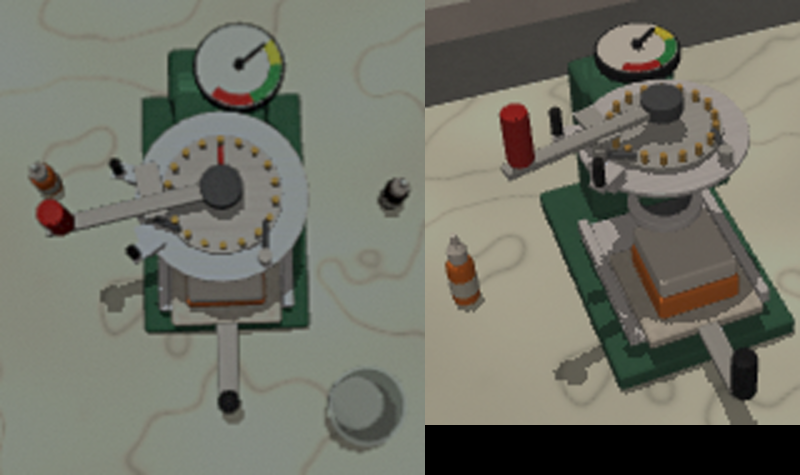

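```bash
cat > plan.py <<'E'
import numpy as np,json
from scipy.spatial.transform import Rotation as Ro
def rows(p,R,segs,dec=3):
    """segs: (pos,yawdeg of tool x,n,). prints rows"""
    yaw=np.degrees(np.arctan2(R[1,0],R[0,0]));p=np.array(p)
    O,W=[],[]
    M=lambda y:np.array([[np.cos(y),np.sin(y),0],[np.sin(y),-np.cos(y),0],[0,0,-1]])
    Rc=np.array(R)
    for P,Y,n in segs:
        P=np.array(P)
        p0,y0=p.copy(),yaw
        for i in range(1,n+1):
            q=p0+(P-p0)*i/n;y=y0+(Y-y0)*i/n
            o=np.round(Rc.T@(q-p)/.05,dec);T=M(np.radians(y))
            w=np.round(Ro.from_matrix(Rc.T@T).as_rotvec()/(2*np.pi),4)
            p=p+Rc@o*.05;Rc=Rc@Ro.from_rotvec(w*2*np.pi).as_matrix();yaw=y
            O.append((o+0.).tolist());W.append((w+0.).tolist())
    print(json.dumps(O));print(json.dumps(W))
E
python3 - <<'E'
from station import robot;from plan import *
s=robot.state();rows(s["ee_pos"],s["ee_rot"],[((.385,.024,.19),90,16),((.385,.024,.062),90,4)])
E
```

```text
[[0.475, -0.7, 0.01], [0.533, -0.658, 0.009], [0.586, -0.611, 0.01], [0.634, -0.56, 0.009], [0.68, -0.505, 0.009], [0.719, -0.446, 0.01], [0.754, -0.385, 0.009], [0.784, -0.319, 0.009], [0.807, -0.254, 0.009], [0.826, -0.184, 0.01], [0.839, -0.115, 0.009], [0.845, -0.045, 0.009], [0.846, 0.027, 0.009], [0.841, 0.098, 0.01], [0.83, 0.167, 0.009], [0.812, 0.236, 0.009], [0.0, 0.0, 0.64], [0.0, 0.0, 0.64], [0.0, 0.0, 0.64], [0.0, 0.0, 0.64]]
[[-0.0002, 0.0, -0.0133], [0.0, 0.0, -0.0134], [0.0, 0.0, -0.0133], [0.0, 0.0, -0.0134], [0.0, 0.0, -0.0133], [0.0, 0.0, -0.0133], [0.0, 0.0, -0.0134], [0.0, 0.0, -0.0133], [0.0, 0.0, -0.0133], [0.0, 0.0, -0.0134], [0.0, 0.0, -0.0133], [0.0, 0.0, -0.0134], [0.0, 0.0, -0.0133], [0.0, 0.0, -0.0133], [0.0, 0.0, -0.0134], [0.0, 0.0, -0.0133], [0.0, 0.0, 0.0], [0.0, 0.0, 0.0], [0.0, 0.0, 0.0], [0.0, 0.0, 0.0]]
```

>>> arm_command --offset '[[0.475,-0.7,0.01],[0.533,-0.658,0.01],[0.586,-0.611,0.01],[0.634,-0.56,0.01],[0.68,-0.505,0.01],[0.719,-0.446,0.01],[0.754,-0.385,0.01],[0.784,-0.319,0.01],[0.807,-0.254,0.01],[0.826,-0.184,0.01],[0.839,-0.115,0.01],[0.845,-0.045,0.01]]' --rot '[[0,0,-0.0133],[0,0,-0.0133],[0,0,-0.0133],[0,0,-0.0133],[0,0,-0.0133],[0,0,-0.0133],[0,0,-0.0133],[0,0,-0.0133],[0,0,-0.0133],[0,0,-0.0133],[0,0,-0.0133],[0,0,-0.0133]]' --fingers '[-1,-1,-1,-1,-1,-1,-1,-1,-1,-1,-1,-1]' --newtons 40

```text
t: 1.6
ee_pos: [0.3252, -0.1334, 0.192]
ee_rot: [[0.329, 0.944, 0.0], [0.944, -0.329, -0.0], [-0.0, 0.0, -1.0]]
ft_force: [0.7, -0.6, 0.0]
opening: 0.001
grip_force: 0.0
```

>>> arm_command --offset '[[0.846,0.027,0.01],[0.841,0.098,0.01],[0.83,0.167,0.01],[0.812,0.236,0.01],[0,0,0],[0,0,0]]' --rot '[[0,0,-0.0133],[0,0,-0.0133],[0,0,-0.0133],[0,0,-0.0133],[0,0,0],[0,0,0]]' --fingers '[-1,-1,-1,-1,-1,-1]'

```text
t: 2.35
ee_pos: [0.3858, 0.0225, 0.1898]
ee_rot: [[0.004, 1.0, -0.001], [1.0, -0.004, -0.0], [-0.0, -0.001, -1.0]]
ft_force: [-0.3, -0.9, -0.6]
opening: -0.002
grip_force: 0.0
```

>>> arm_command --offset '[[0,0,0.6],[0,0,0.8],[0,0,0.8],[0,0,0.34],[0,0,0],[0,0.1,0],[0,0.15,0],[0,0.15,0],[0,0.15,0],[0,0.15,0]]' --rot '[[0,0,0],[0,0,0],[0,0,0],[0,0,0],[0,0,0],[0,0,0],[0,0,0],[0,0,0],[0,0,0],[0,0,0]]' --fingers '[-1,-1,-1,-1,-1,-1,-1,-1,-1,-1]'

```text
t: 3.6
ee_pos: [0.4219, 0.0229, 0.0632]
ee_rot: [[0.004, 1.0, 0.0], [1.0, -0.004, 0.0], [0.0, 0.0, -1.0]]
ft_force: [0.3, 0.4, -0.6]
opening: -0.005
grip_force: 0.0
```

```bash
python3 - <<'E'
from station import robot;from h import *
f=robot.grab_frame("top");cv2.imwrite("pics/t1.png",cv2.resize(f["frame"][100:290,150:320,::-1],None,fx=3,fy=3))
s=robot.state();print(s["ee_pos"],s["ft_force"])
E
```

```text
[0.42297767 0.02303277 0.06325315] [1.67510296 0.18324587 0.22228851]
```

View pics/t1.png

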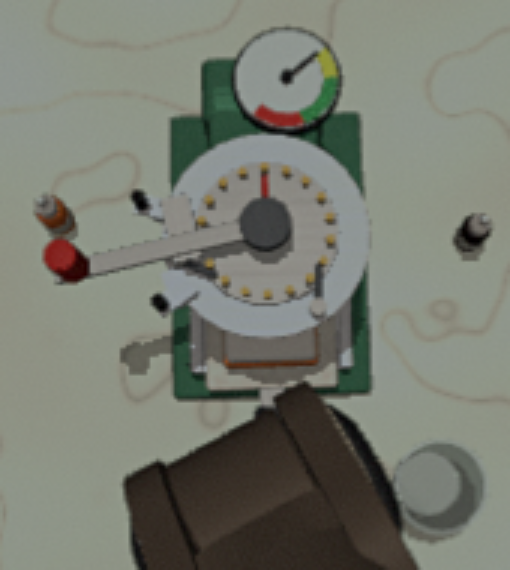

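The tray's front edge is unchanged at row ~387 and the gripper is right at the knob; the gauge needle sits below yellow. I'll continue pushing.

>>> arm_command --offset '[[0,0.15,0],[0,0.15,0],[0,0.15,0]]' --rot '[[0,0,0],[0,0,0],[0,0,0]]' --fingers '[-1,-1,-1]'

```text
t: 4.03
ee_pos: [0.4443, 0.0228, 0.0631]
ee_rot: [[0.004, 1.0, -0.0], [1.0, -0.004, -0.0], [-0.0, -0.0, -1.0]]
ft_force: [-0.5, -0.6, -0.3]
opening: 0.003
grip_force: 0.0
```

```bash
python3 - <<'E'
from station import robot;from h import *
T0,S0=[pickle.load(open(n+"0.pkl","rb")) for n in("top","side")]
s=robot.state();print(s["ee_pos"],s["ft_force"])
f=robot.grab_frame("side")
a=f["frame"].astype(int)
def orange(f):
    a=f["frame"].astype(int);return (a[...,0]>110)&(a[...,1]<100)&(a[...,2]<60)&(a[...,0]-a[...,1]>60)
for F in(S0,f):
    c,st=blob(orange(F),(225,220,290,280));print(c,st)
E
```

```text
[0.44429947 0.02281679 0.06305153] [-0.49656001 -0.55281502 -0.2771465 ]
[244.  259.5] [244 259   1   2   2]
[253.91666667 257.8125    ] [244 254  21   9  48]
```

```bash
python3 - <<'E'
from station import robot;from h import *
S0=pickle.load(open("side0.pkl","rb"));f=robot.grab_frame("side")
o=np.hstack([cv2.resize(F["frame"][180:320,190:320,::-1],None,fx=3,fy=3) for F in(S0,f)]);cv2.imwrite("pics/s2.png",o)
E
```

```text
(no output)
```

View pics/s2.png

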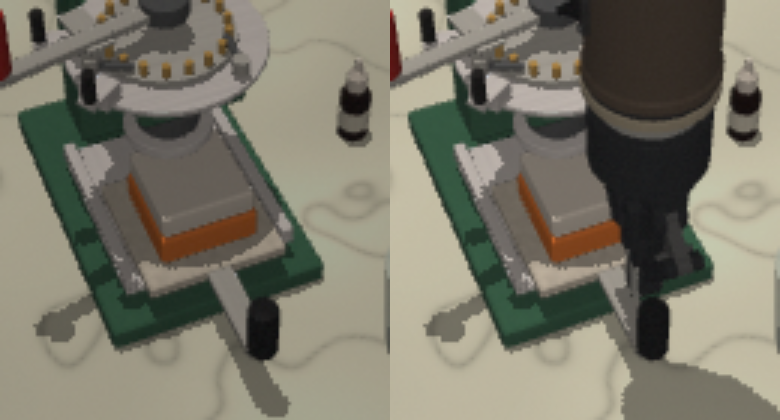

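The side crop shows the knob unmoved at about (278,289) full-frame while the fingers appear beyond it. I'll check the projection.

```bash
python3 - <<'E'
from station import robot;from h import *
S=pickle.load(open("side0.pkl","rb"));T=pickle.load(open("top0.pkl","rb"))
for F in(S,T):print("cam",ray(F,256,192)[0])
for p in((.444,.0228,.063),(.444,.0228,.14),(.428,.0232,.095),(.428,.0232,.049),(.386,.023,.063)):print(p,proj(S,np.array(p)),proj(T,np.array(p)))
s=robot.state();print(s["joints"],s["ft_force"],s["ee_pos"])
E
```

```text
cam [-0.0528317   0.24466944  0.79788948]
cam [0.45491389 0.0161576  0.91495283]
(0.444, 0.0228, 0.063) [274.1481514  286.57283422] [241.63236734 253.58378331]
(0.444, 0.0228, 0.14) [274.95182794 262.55275634] [241.35924874 254.04354176]
(0.428, 0.0232, 0.095) [277.36715336 283.02156138] [241.38168148 260.79075769]
(0.428, 0.0232, 0.049) [276.80318781 296.69739256] [241.54137809 260.15997423]
(0.386, 0.023, 0.063) [285.31328159 309.11026271] [241.65947345 278.23730865]
[ 23.83948187  21.45039227 -39.35418637 121.56532371  19.76685274
  43.22752043 -28.41390704] [-0.21284257 -0.01772954  0.45975351] [0.4447631  0.02298149 0.0631298 ]
```

```bash
python3 - <<'E'
from station import robot;from h import *
f=robot.grab_frame("side");g=robot.grab_frame("top")
a=cv2.resize(f["frame"][230:310,240:305,::-1],(455,560),interpolation=cv2.INTER_CUBIC)
b=cv2.resize(g["frame"][220:300,220:265,::-1],(315,560),interpolation=cv2.INTER_CUBIC)
o=np.hstack([a,b]);cv2.imwrite("pics/z3.png",np.clip(o*1.8,0,255).astype(np.uint8))
E
```

```text
(no output)
```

View pics/z3.png

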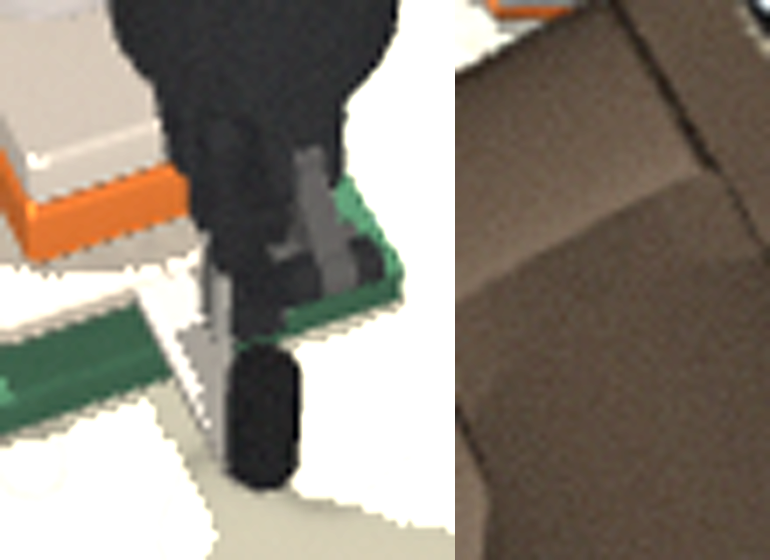

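The knob is still at (277.5,289) and the fingers hide behind it. I'll probe gently backwards to feel for contact.

>>> arm_command --offset '[[0,-0.06,0],[0,-0.06,0]]' --rot '[[0,0,0],[0,0,0]]' --fingers '[-1,-1]'

```text
t: 4.47
ee_pos: [0.4372, 0.0228, 0.0631]
ee_rot: [[0.004, 1.0, -0.0], [1.0, -0.004, -0.0], [-0.0, -0.0, -1.0]]
ft_force: [-0.1, -0.1, -0.3]
opening: 0.003
grip_force: 0.0
```

```bash
python3 - <<'E'
from station import robot;from h import *
f=robot.grab_frame("side");s=robot.state();print(s["ee_pos"],s["ft_force"])
S=pickle.load(open("side0.pkl","rb"))
for F in(S,f):
    m=black(F)[284:304,262:296];ys,xs=np.nonzero(m);print(xs.mean()+262,ys.mean()+284,xs.min()+262,xs.max()+262,ys.max()+284,m.sum())
E
```

```text
[0.43684089 0.02274564 0.06302617] [-0.74789834  0.25570126  0.13877588]
277.3061224489796 290.99319727891157 273 282 299 147
276.96815286624206 290.96178343949043 272 282 299 157
```

>>> arm_command --offset '[[0,-0.35,0],[0,-0.35,0],[0,-0.3,0],[0,0,0]]' --rot '[[0,0,0],[0,0,0],[0,0,0],[0,0,0]]' --fingers '[-1,-1,-1,-1]'

```text
t: 5.03
ee_pos: [0.3867, 0.0227, 0.0632]
ee_rot: [[0.004, 1.0, -0.0], [1.0, -0.004, -0.001], [-0.001, -0.0, -1.0]]
ft_force: [1.4, 0.3, -0.8]
opening: 0.003
grip_force: 0.0
```

```bash
python3 - <<'E'
from station import robot;from h import *
f=robot.grab_frame("side");s=robot.state();p=s["ee_pos"];print(p,s["ft_force"]);u=proj(f,p);print(u,proj(f,p+[0,0,.04]))
g=np.clip(f["frame"][230:330,235:335,::-1]*1.8,0,255).astype(np.uint8);o=cv2.resize(g,(600,600),interpolation=cv2.INTER_CUBIC)
c=((u-[235,230]+.5)*6).astype(int);cv2.drawMarker(o,tuple(int(v) for v in c),(255,0,255),0,20,1);cv2.imwrite("pics/z4.png",o)
E
```

```text
[0.38783149 0.02282363 0.06334552] [ 0.50207865 -0.76182953 -0.39719565]
[285.03015463 308.23894605] [285.80510077 296.24028646]
```

View pics/z4.png

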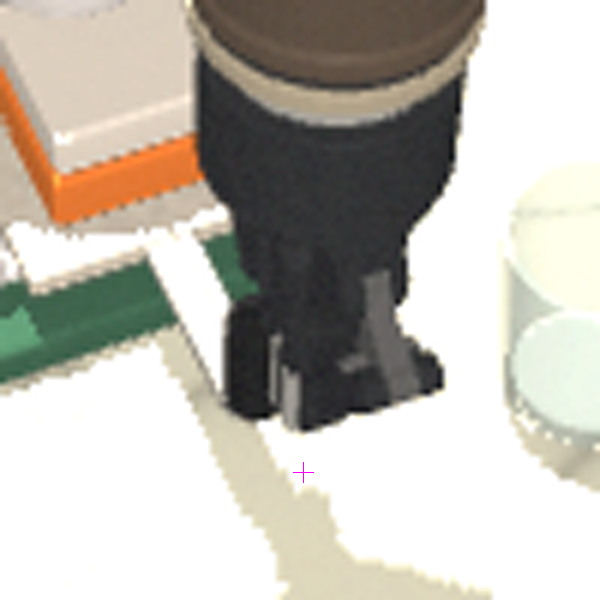

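The view shows the shut fingertips ending at crop (295,430), about 30 mm above where the reported TCP projects (303,472). So they swept just over the knob. I'll go lower, with force checks.

>>> arm_command --offset '[[0,0,0.3],[0,0,0.24],[0,0,0]]' --rot '[[0,0,0],[0,0,0],[0,0,0]]' --fingers '[-1,-1,-1]'

```text
t: 5.45
ee_pos: [0.3869, 0.0233, 0.0347]
ee_rot: [[0.003, 1.0, -0.003], [1.0, -0.003, 0.001], [0.001, -0.003, -1.0]]
ft_force: [-0.6, -0.3, -0.3]
opening: -0.003
grip_force: 0.0
```

>>> arm_command --offset '[[0,0.1,0],[0,0.15,0],[0,0.15,0],[0,0.15,0],[0,0,0]]' --rot '[[0,0,0],[0,0,0],[0,0,0],[0,0,0],[0,0,0]]' --fingers '[-1,-1,-1,-1,-1]'

```text
t: 6.08
ee_pos: [0.4163, 0.023, 0.0362]
ee_rot: [[0.004, 1.0, 0.001], [1.0, -0.004, 0.0], [0.0, 0.001, -1.0]]
ft_force: [-0.2, -0.3, -0.7]
opening: 0.0
grip_force: 0.0
```

```bash
python3 - <<'E'
from station import robot;from h import *
f=robot.grab_frame("side");s=robot.state();p=s["ee_pos"];print(p,s["ft_force"]);u=proj(f,p);print(u)
S0=pickle.load(open("side0.pkl","rb"))
T0=f["frame"].astype(int)
g=np.clip(f["frame"][220:320,235:335,::-1]*1.8,0,255).astype(np.uint8);o=cv2.resize(g,(500,500),interpolation=cv2.INTER_CUBIC)
cv2.imwrite("pics/z5.png",o)
for F in(S0,f):
    a=F["frame"].astype(int);m=(a[...,0]-a[...,2]>70)&(a[...,0]>1.7*a[...,1]);k=np.zeros_like(m);k[215:275,220:256]=1;ys,xs=np.nonzero(m&k);print(xs.min(),ys.max(),m[k].sum() if len(xs) else 0,xs.mean(),ys.mean())
E
```

```text
[0.41590498 0.02294598 0.03615928] [-0.08181089 -0.37339383 -0.07836425]
[279.03620453 304.930868  ]
233 266 128 246.3984375 258.1953125
231 262 190 243.24736842105264 252.80526315789473
```

The mould has moved in the image by about (-3,-5) px, so the push works now.

>>> arm_command --offset '[[0,0.15,0],[0,0.15,0],[0,0.12,0],[0,0.06,0],[0,0.05,0]]' --rot '[[0,0,0],[0,0,0],[0,0,0],[0,0,0],[0,0,0]]' --fingers '[-1,-1,-1,-1,-1]'

```text
t: 6.75
ee_pos: [0.4419, 0.0229, 0.036]
ee_rot: [[0.004, 1.0, -0.0], [1.0, -0.004, 0.0], [0.0, -0.0, -1.0]]
ft_force: [-2.2, 1.5, -0.4]
opening: -0.001
grip_force: 1.1
```

>>> arm_command --offset '[[0,0.05,0],[0,0.05,0]]' --rot '[[0,0,0],[0,0,0]]' --fingers '[-1,-1]'

```text
t: 7.0
ee_pos: [0.4469, 0.0228, 0.0361]
ee_rot: [[0.004, 1.0, -0.0], [1.0, -0.004, -0.0], [-0.0, -0.0, -1.0]]
ft_force: [-1.8, 0.7, 0.1]
opening: -0.002
grip_force: 1.1
```

>>> arm_command --offset '[[0,0.04,0],[0,0.04,0]]' --rot '[[0,0,0],[0,0,0]]' --fingers '[-1,-1]'

```text
t: 7.25
ee_pos: [0.4491, 0.0227, 0.0357]
ee_rot: [[0.004, 1.0, -0.003], [1.0, -0.004, -0.001], [-0.001, -0.003, -1.0]]
ft_force: [-10.2, 3.0, 4.8]
opening: 0.001
grip_force: 5.1
```

>>> arm_command --offset '[[0,0.03,0],[0,0.03,0]]' --rot '[[0,0,0],[0,0,0]]' --fingers '[-1,-1]'

```text
t: 7.5
ee_pos: [0.4491, 0.0226, 0.0353]
ee_rot: [[0.003, 1.0, -0.008], [1.0, -0.003, -0.002], [-0.002, -0.008, -1.0]]
ft_force: [-18.6, 2.8, 11.3]
opening: -0.002
grip_force: 9.4
```

The tray is home: a hard stop at TCP x 0.449, with force rising to 18 N. Next I retreat and go to the handle.

```bash
python3 - <<'E'
from station import robot;from plan import *
s=robot.state();print(s["ee_pos"])
rows(s["ee_pos"]+[.006,0,0],s["ee_rot"],[((.415,.023,.036),90,1),((.415,.023,.3),90,6),((.5745,.1545,.3),102.5,5),((.5745,.1545,.26),102.5,1)],2)
E
```

```text
[0.44912821 0.02262886 0.03527457]
[[0.0, -0.8, -0.01], [0.0, 0.0, -0.88], [0.0, 0.0, -0.88], [0.0, 0.0, -0.88], [0.0, 0.0, -0.88], [0.0, 0.0, -0.88], [0.01, 0.0, -0.88], [0.53, 0.64, 0.0], [0.49, 0.66, 0.0], [0.47, 0.68, 0.0], [0.44, 0.7, 0.0], [0.4, 0.72, 0.0], [0.0, 0.0, 0.8]]
[[-0.0013, 0.0003, -0.0005], [0.0, 0.0, 0.0], [0.0, 0.0, 0.0], [0.0, 0.0, 0.0], [0.0, 0.0, 0.0], [0.0, 0.0, 0.0], [0.0, 0.0, 0.0], [0.0, 0.0, -0.007], [0.0, 0.0, -0.0069], [0.0, 0.0, -0.007], [0.0, 0.0, -0.0069], [0.0, 0.0, -0.007], [0.0, 0.0, 0.0]]
```

>>> arm_command --offset '[[0,-0.8,0],[0,0,-0.88],[0,0,-0.88],[0,0,-0.88],[0,0,-0.88],[0,0,-0.88],[0,0,-0.88],[0.53,0.64,0],[0.49,0.66,0],[0.47,0.68,0],[0.44,0.7,0],[0.4,0.72,0]]' --rot '[[0,0,0],[0,0,0],[0,0,0],[0,0,0],[0,0,0],[0,0,0],[0,0,0],[0,0,-0.007],[0,0,-0.007],[0,0,-0.007],[0,0,-0.007],[0,0,-0.007]]' --fingers '[-1,-1,-1,-1,-1,-1,-0.1,-0.1,-0.1,-0.1,-0.1,-0.1]'

```text
t: 9.0
ee_pos: [0.5756, 0.1538, 0.3002]
ee_rot: [[-0.214, 0.977, 0.001], [0.977, 0.214, -0.0], [-0.0, 0.001, -1.0]]
ft_force: [1.1, -0.4, 0.7]
opening: 0.448
grip_force: 0.0
```

```bash
python3 - <<'E'
from station import robot;from h import *
f=robot.grab_frame("side");s=robot.state();p=s["ee_pos"];print(p,s["ft_force"],s["opening"],s["joints"])
a=f["frame"][110:260,140:300,::-1];o=cv2.resize(np.clip(a*1.6,0,255).astype(np.uint8),(640,600),interpolation=cv2.INTER_CUBIC)
for q,c in((p,(255,0,255)),(p+[0,0,.033],(0,255,255))):
    u=(proj(f,q)-[140,110]+.5)*4;cv2.drawMarker(o,tuple(int(v) for v in u),c,0,16,1)
cv2.imwrite("pics/z6.png",o)
E
```

```text
[0.57794947 0.15710012 0.29909913] [-0.27195162  1.29755782  0.75501859] 0.4504208181009438 [ 15.34670763  24.4056205  -49.91313318  84.61907762  18.63870043
  79.49327572 -22.77464914]
```

View pics/z6.png

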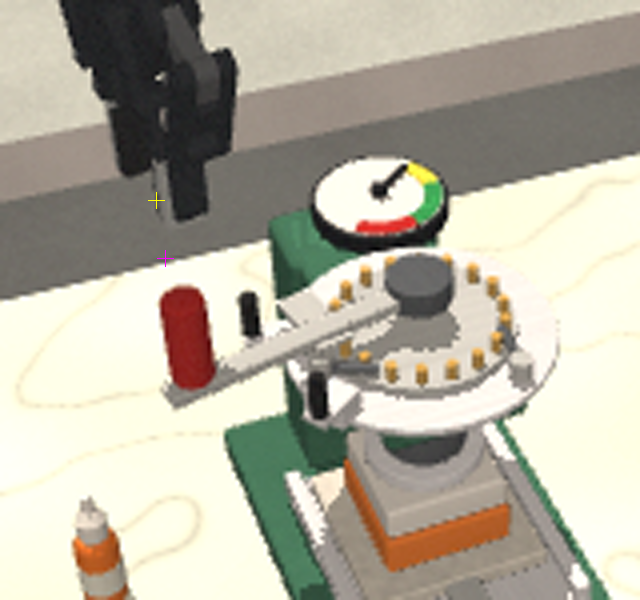

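Side crop: the yellow marker (TCP +33 mm) lies between the fingertips (190,218) and (135,170), so the tip is 33 mm above the reported TCP. The red grip's top is at (183,292), its base at (192,385), and the mould sits under the platen.

```bash
cat > arc.py <<'E'
import sys
from station import robot;from h import *;import numpy as np
E
python3 - <<'E'
from station import robot;from h import *;from plan import *
S=pickle.load(open("side0.pkl","rb"));T=pickle.load(open("top0.pkl","rb"))
print("handle top side",onz(S,185.7,183,.276),"base",onz(S,188,206,.226))
for F,w in((S,(170,170,205,215)),(T,(150,170,190,205))):
    a=F["frame"].astype(int);m=(a[...,0]>60)&(a[...,0]>2.2*a[...,1]);c,s=blob(m,w);print(c,s,onz(F,*c,.253))
print("hub",tri([(S,245,178.7),(T,238,174)]),onz(T,238,174,.235),onz(S,245,178.7,.24))
s=robot.state();print(s["ee_pos"])
E
```

```text
handle top side [0.57780652 0.15081276 0.276     ] base [0.5691376  0.15437477 0.226     ]
[186.27380952 193.86904762] [180 182  13  25 252] [0.57387185 0.1534118  0.253     ]
[169.63636364 184.84090909] [165 180  11  11  88] [0.57741834 0.15904023 0.253     ]
hub [0.60243632 0.0270357  0.23088378] [0.60206496 0.02811003 0.235     ] [0.59127306 0.02945677 0.24      ]
[0.57794947 0.15710012 0.29909913]
```

>>> arm_command --offset '[[0,0,0.3],[0,0,0],[0,0,0]]' --rot '[[0,0,0],[0,0,0],[0,0,0]]' --fingers '[-0.1,-0.1,-0.1]'

```text
t: 9.43
ee_pos: [0.5734, 0.1525, 0.2854]
ee_rot: [[-0.213, 0.977, 0.001], [0.977, 0.213, -0.001], [-0.001, 0.0, -1.0]]
ft_force: [-0.2, 0.7, 1.4]
opening: 0.449
grip_force: 0.0
```

>>> arm_command --offset '[[0.02,0.02,0.6],[0.02,0.02,0.6],[0,0,0.4],[0,0,0],[0,0,0]]' --rot '[[0,0,0],[0,0,0],[0,0,0],[0,0,0],[0,0,0]]' --fingers '[-0.1,-0.1,-0.1,-0.34,-0.34]' --newtons 20

```text
t: 10.05
ee_pos: [0.5758, 0.1561, 0.2063]
ee_rot: [[-0.214, 0.977, 0.002], [0.977, 0.214, 0.0], [0.0, 0.002, -1.0]]
ft_force: [0.5, -0.4, -0.3]
opening: 0.331
grip_force: 0.0
```

>>> arm_command --offset '[[0,0.06,0],[-0.003,0.113,0],[-0.003,0.113,0],[-0.003,0.113,0],[-0.003,0.113,0],[-0.003,0.09,0]]' --rot '[[0,0,0.0035],[0,0,0.007],[0,0,0.007],[0,0,0.007],[0,0,0.007],[0,0,0.0055]]' --fingers '[-0.34,-0.34,-0.34,-0.34,-0.34,-0.34]'

```text
t: 10.8
ee_pos: [0.6056, 0.1592, 0.2058]
ee_rot: [[0.018, 1.0, 0.001], [1.0, -0.018, 0.0], [0.0, 0.001, -1.0]]
ft_force: [-1.2, -0.0, 0.9]
opening: 0.33
grip_force: 0.7
```

```bash
cat > look.py <<'E'
from station import robot;from h import *;import sys
f=robot.grab_frame("top");s=robot.state();p=s["ee_pos"];H=np.array([.6025,.027])
d=p[:2]-H;x=s["ee_rot"][:,0];print("pos",p.round(4),"ang",np.degrees(np.arctan2(d[1],d[0])).round(2),"r",np.hypot(*d).round(4),"yaw",np.degrees(np.arctan2(x[1],x[0])).round(2),"tang,rad F",(s["ft_force"]@s["ee_rot"]).round(1),s["opening"].round(3),s["t"])
# gauge: needle darkest inside r<11px around centre
c=np.array([246,126]);c=proj(f,onz(pickle.load(open("top0.pkl","rb")),246.,126.,.197))
a=f["frame"].astype(int);mx=a.max(2)
best=[]
for t in range(0,360,3):
    q=[c+r*np.array([np.sin(np.radians(t)),-np.cos(np.radians(t))]) for r in np.arange(4,11,.5)]
    v=cv2.remap(mx.astype(np.float32),np.array([[z[0] for z in q]],np.float32),np.array([[z[1] for z in q]],np.float32),1)
    best.append((v.mean(),t))
best.sort();print("needle cw-from-up",best[:4])
g=cv2.resize(f["frame"][105:150,222:270,::-1],None,fx=6,fy=6,interpolation=cv2.INTER_CUBIC);cv2.imwrite("pics/g%05d.png"%(s["t"]*100),g)
E
python3 look.py
```

```text
Traceback (most recent call last):
  File "look.py", line 3, in <module>
    d=p[:2]-H;x=s["ee_rot"][:,0];print("pos",p.round(4),"ang",np.degrees(np.arctan2(d[1],d[0])).round(2),"r",np.hypot(*d).round(4),"yaw",np.degrees(np.arctan2(x[1],x[0])).round(2),"tang,rad F",(s["ft_force"]@s["ee_rot"]).round(1),s["opening"].round(3),s["t"])
                                                                                                                                                                                                                                      ^^^^^^^^^^^^^^^^^^
AttributeError: 'float' object has no attribute 'round'
```

```bash
sed -i 's/s\["opening"\].round(3)/round(float(s["opening"]),3)/' look.py; python3 look.py; python3 - <<'E'
from h import *
T=pickle.load(open("top0.pkl","rb"));a=T["frame"].astype(int)
for t in range(0,360,10):
    q=np.array([246,126])+13.5*np.array([np.sin(np.radians(t)),-np.cos(np.radians(t))]);print(t,a[int(round(q[1])),int(round(q[0]))],end=" ")
E
```

```text
pos [0.606  0.1589 0.2055] ang 88.5 r 0.132 yaw 88.98 tang,rad F [ 0.4 -0.5 -0.4] 0.334 10.9
needle cw-from-up [(np.float32(75.20466), 45), (np.float32(79.89872), 42), (np.float32(93.59626), 48), (np.float32(100.028946), 39)]
0 [133 139 134] 10 [134 140 135] 20 [133 140 134] 30 [135 141 136] 40 [121 126 125] 50 [109 113  79] 60 [134 139  54] 70 [133 137  51] 80 [134 137  49] 90 [ 48 101  55] 100 [ 41 100  55] 110 [40 99 54] 120 [ 46 107  60] 130 [ 43 102  56] 140 [40 98 53] 150 [ 44 102  57] 160 [61 96 53] 170 [125  28  27] 180 [126  28  25] 190 [124  32  29] 200 [124  29  24] 210 [124  30  26] 220 [125  32  29] 230 [115  81  77] 240 [134 140 136] 250 [132 140 135] 260 [133 139 135] 270 [132 140 134] 280 [133 140 135] 290 [134 141 136] 300 [130 137 132] 310 [132 140 134] 320 [132 138 134] 330 [133 139 134] 340 [133 140 135] 350 [133 139 134]
```

>>> arm_command --offset '[[-0.001,0.068,0],[-0.001,0.06,0],[-0.001,0.05,0]]' --rot '[[0,0,0.0042],[0,0,0.0037],[0,0,0.003]]' --fingers '[-0.34,-0.34,-0.34]'

```text
t: 11.28
ee_pos: [0.614, 0.1584, 0.2051]
ee_rot: [[0.086, 0.996, -0.0], [0.996, -0.086, 0.0], [0.0, -0.0, -1.0]]
ft_force: [-2.1, -0.1, 0.5]
opening: 0.33
grip_force: 1.0
```

>>> arm_command --offset '[[-0.001,0.045,0],[-0.001,0.04,0]]' --rot '[[0,0,0.0028],[0,0,0.0025]]' --fingers '[-0.34,-0.34]'

```text
t: 11.52
ee_pos: [0.6177, 0.158, 0.205]
ee_rot: [[0.119, 0.993, -0.001], [0.993, -0.119, -0.0], [-0.0, -0.001, -1.0]]
ft_force: [-8.5, 0.2, 4.6]
opening: 0.331
grip_force: 3.8
```

>>> arm_command --offset '[[-0.001,0.035,0],[-0.001,0.035,0]]' --rot '[[0,0,0.0021],[0,0,0.0021]]' --fingers '[-0.34,-0.34]'

```text
t: 11.78
ee_pos: [0.618, 0.1576, 0.2049]
ee_rot: [[0.143, 0.99, -0.007], [0.99, -0.143, -0.002], [-0.003, -0.007, -1.0]]
ft_force: [-18.8, -1.9, 10.4]
opening: 0.33
grip_force: 9.1
```

>>> arm_command --offset '[[0,-0.09,0],[-0.003,-0.127,0],[-0.003,-0.127,0],[-0.003,-0.127,0],[-0.003,-0.127,0],[-0.003,-0.127,0],[-0.003,-0.127,0],[-0.003,-0.127,0],[-0.003,-0.127,0],[-0.003,-0.127,0],[-0.002,-0.09,0]]' --rot '[[0,0,-0.0045],[0,0,-0.0078],[0,0,-0.0078],[0,0,-0.0078],[0,0,-0.0078],[0,0,-0.0078],[0,0,-0.0078],[0,0,-0.0078],[0,0,-0.0078],[0,0,-0.0078],[0,0,-0.0055]]' --fingers '[-0.34,-0.34,-0.34,-0.34,-0.34,-0.34,-0.34,-0.34,-0.34,-0.34,-0.34]'

```text
t: 13.15
ee_pos: [0.5573, 0.15, 0.2051]
ee_rot: [[-0.352, 0.936, 0.001], [0.936, 0.352, -0.0], [-0.001, 0.001, -1.0]]
ft_force: [1.8, -0.2, 0.1]
opening: 0.336
grip_force: 0.8
```

```bash
python3 look.py
```

```text
pos [0.5566 0.1499 0.2051] ang 110.46 r 0.1312 yaw 110.72 tang,rad F [-0.6  0.4  0.6] 0.331 13.2
needle cw-from-up [(np.float32(71.7018), 45), (np.float32(76.2959), 42), (np.float32(89.45829), 48), (np.float32(96.169365), 39)]
```

>>> arm_command --offset '[[-0.001,-0.06,0],[-0.001,-0.05,0],[-0.001,-0.045,0]]' --rot '[[0,0,-0.0037],[0,0,-0.003],[0,0,-0.0028]]' --fingers '[-0.34,-0.34,-0.34]'

```text
t: 13.58
ee_pos: [0.5498, 0.1474, 0.2052]
ee_rot: [[-0.407, 0.913, 0.001], [0.913, 0.407, 0.0], [-0.0, 0.001, -1.0]]
ft_force: [3.6, -0.6, -0.4]
opening: 0.33
grip_force: 1.2
```

>>> arm_command --offset '[[-0.001,-0.045,0],[-0.001,-0.045,0]]' --rot '[[0,0,-0.0028],[0,0,-0.0028]]' --fingers '[-0.34,-0.34]'

```text
t: 13.82
ee_pos: [0.5455, 0.1455, 0.2052]
ee_rot: [[-0.44, 0.898, 0.0], [0.898, 0.44, -0.0], [-0.0, 0.0, -1.0]]
ft_force: [2.2, -0.8, 0.3]
opening: 0.332
grip_force: 1.2
```

>>> arm_command --offset '[[-0.001,-0.045,0],[-0.001,-0.045,0]]' --rot '[[0,0,-0.0028],[0,0,-0.0028]]' --fingers '[-0.34,-0.34]'

```text
t: 14.08
ee_pos: [0.5414, 0.1435, 0.2052]
ee_rot: [[-0.471, 0.882, 0.0], [0.882, 0.471, 0.0], [-0.0, 0.0, -1.0]]
ft_force: [2.7, -0.5, 0.5]
opening: 0.329
grip_force: 1.3
```

>>> arm_command --offset '[[-0.001,-0.04,0],[-0.001,-0.04,0]]' --rot '[[0,0,-0.0025],[0,0,-0.0025]]' --fingers '[-0.34,-0.34]'

```text
t: 14.32
ee_pos: [0.5381, 0.1416, 0.2052]
ee_rot: [[-0.498, 0.867, 0.0], [0.867, 0.498, 0.0], [0.0, 0.001, -1.0]]
ft_force: [6.0, 1.2, -0.7]
opening: 0.326
grip_force: 3.2
```

>>> arm_command --offset '[[-0.001,-0.04,0],[-0.001,-0.03,0]]' --rot '[[0,0,-0.0025],[0,0,-0.002]]' --fingers '[-0.34,-0.34]'

```text
t: 14.58
ee_pos: [0.5377, 0.1411, 0.2053]
ee_rot: [[-0.523, 0.852, 0.006], [0.852, 0.523, 0.004], [0.0, 0.007, -1.0]]
ft_force: [17.8, 7.8, -11.3]
opening: 0.335
grip_force: 9.4
```

```bash
python3 look.py
```

```text
pos [0.5378 0.1411 0.2053] ang 119.56 r 0.1312 yaw 121.55 tang,rad F [-2.8 16.8  9. ] 0.331 14.625
needle cw-from-up [(np.float32(65.24121), 48), (np.float32(74.18157), 45), (np.float32(78.7025), 51), (np.float32(94.56124), 42)]
```

>>> arm_command --offset '[[-0.001,0.091,0],[-0.005,0.159,0],[-0.005,0.159,0],[-0.005,0.159,0],[-0.005,0.159,0],[-0.005,0.159,0],[-0.005,0.159,0],[-0.005,0.159,0],[-0.005,0.159,0],[-0.005,0.159,0],[-0.002,0.091,0],[-0.001,0.068,0]]' --rot '[[0,0,0.0056],[0,0,0.0097],[0,0,0.0097],[0,0,0.0097],[0,0,0.0097],[0,0,0.0097],[0,0,0.0097],[0,0,0.0097],[0,0,0.0097],[0,0,0.0097],[0,0,0.0056],[0,0,0.0042]]' --fingers '[-0.34,-0.34,-0.34,-0.34,-0.34,-0.34,-0.34,-0.34,-0.34,-0.34,-0.34,-0.34]'

```text
t: 16.12
ee_pos: [0.6148, 0.1587, 0.2047]
ee_rot: [[0.096, 0.995, -0.002], [0.995, -0.096, 0.0], [0.0, -0.002, -1.0]]
ft_force: [-2.7, 2.1, -0.8]
opening: 0.325
grip_force: 1.1
```

>>> arm_command --offset '[[-0.001,0.045,0],[-0.001,0.045,0]]' --rot '[[0,0,0.0028],[0,0,0.0028]]' --fingers '[-0.34,-0.34]'

```text
t: 16.38
ee_pos: [0.6179, 0.1579, 0.2047]
ee_rot: [[0.131, 0.991, -0.004], [0.991, -0.131, -0.001], [-0.001, -0.004, -1.0]]
ft_force: [-12.7, -0.1, 5.0]
opening: 0.332
grip_force: 6.3
```

```bash
python3 look.py
```

```text
pos [0.6178 0.1579 0.2047] ang 83.33 r 0.1318 yaw 82.43 tang,rad F [-1.2 -9.1 -2.8] 0.33 16.425
needle cw-from-up [(np.float32(72.66476), 45), (np.float32(77.67529), 48), (np.float32(87.42334), 42), (np.float32(102.15904), 51)]
```

>>> arm_command --offset '[[-0.001,-0.091,0],[-0.005,-0.159,0],[-0.005,-0.159,0],[-0.005,-0.159,0],[-0.005,-0.159,0],[-0.005,-0.159,0],[-0.005,-0.159,0],[-0.005,-0.159,0],[-0.005,-0.159,0],[-0.005,-0.159,0],[-0.002,-0.068,0],[-0.001,-0.055,0]]' --rot '[[0,0,-0.0056],[0,0,-0.0097],[0,0,-0.0097],[0,0,-0.0097],[0,0,-0.0097],[0,0,-0.0097],[0,0,-0.0097],[0,0,-0.0097],[0,0,-0.0097],[0,0,-0.0097],[0,0,-0.0042],[0,0,-0.0034]]' --fingers '[-0.34,-0.34,-0.34,-0.34,-0.34,-0.34,-0.34,-0.34,-0.34,-0.34,-0.34,-0.34]'

```text
t: 17.92
ee_pos: [0.542, 0.1425, 0.2053]
ee_rot: [[-0.48, 0.877, 0.003], [0.877, 0.48, 0.001], [-0.001, 0.003, -1.0]]
ft_force: [5.9, 2.4, -3.4]
opening: 0.33
grip_force: 3.0
```

>>> arm_command --offset '[[-0.001,-0.05,0],[-0.001,-0.045,0]]' --rot '[[0,0,-0.003],[0,0,-0.0028]]' --fingers '[-0.34,-0.34]'

```text
t: 18.18
ee_pos: [0.5386, 0.1405, 0.2054]
ee_rot: [[-0.511, 0.859, 0.004], [0.859, 0.511, 0.002], [-0.001, 0.005, -1.0]]
ft_force: [11.4, 5.1, -9.2]
opening: 0.331
grip_force: 6.5
```

```bash
python3 look.py
```

```text
pos [0.5387 0.1406 0.2054] ang 119.32 r 0.1302 yaw 120.8 tang,rad F [-1.4  9.4  7.1] 0.331 18.225
needle cw-from-up [(np.float32(60.049458), 72), (np.float32(69.2613), 69), (np.float32(71.0113), 75), (np.float32(89.96205), 66)]
```

>>> arm_command --offset '[[-0.001,0.091,0],[-0.005,0.159,0],[-0.005,0.159,0],[-0.005,0.159,0],[-0.005,0.159,0],[-0.005,0.159,0],[-0.005,0.159,0],[-0.005,0.159,0],[-0.005,0.159,0],[-0.005,0.159,0],[-0.002,0.085,0],[-0.001,0.06,0]]' --rot '[[0,0,0.0056],[0,0,0.0097],[0,0,0.0097],[0,0,0.0097],[0,0,0.0097],[0,0,0.0097],[0,0,0.0097],[0,0,0.0097],[0,0,0.0097],[0,0,0.0097],[0,0,0.0052],[0,0,0.0037]]' --fingers '[-0.34,-0.34,-0.34,-0.34,-0.34,-0.34,-0.34,-0.34,-0.34,-0.34,-0.34,-0.34]'

```text
t: 19.73
ee_pos: [0.6164, 0.1576, 0.2051]
ee_rot: [[0.104, 0.995, -0.001], [0.995, -0.104, -0.0], [-0.0, -0.0, -1.0]]
ft_force: [-1.7, 0.2, 0.7]
opening: 0.331
grip_force: 0.9
```

>>> arm_command --offset '[[-0.001,0.045,0],[-0.001,0.045,0]]' --rot '[[0,0,0.0028],[0,0,0.0028]]' --fingers '[-0.34,-0.34]'

```text
t: 19.98
ee_pos: [0.6178, 0.1571, 0.2049]
ee_rot: [[0.138, 0.99, -0.006], [0.99, -0.138, -0.002], [-0.002, -0.006, -1.0]]
ft_force: [-16.6, -2.5, 8.0]
opening: 0.332
grip_force: 7.9
```

```bash
python3 look.py
```

```text
pos [0.6178 0.1571 0.2049] ang 83.29 r 0.131 yaw 82.04 tang,rad F [ -4.5 -12.6  -5.8] 0.334 20.025
needle cw-from-up [(np.float32(69.538506), 60), (np.float32(79.612724), 57), (np.float32(79.810684), 63), (np.float32(100.70173), 54)]
```

>>> arm_command --offset '[[-0.001,-0.095,0],[-0.005,-0.159,0],[-0.005,-0.159,0],[-0.005,-0.159,0],[-0.005,-0.159,0],[-0.005,-0.159,0],[-0.005,-0.159,0],[-0.005,-0.159,0],[-0.005,-0.159,0],[-0.005,-0.159,0],[-0.002,-0.075,0],[-0.001,-0.06,0]]' --rot '[[0,0,-0.0056],[0,0,-0.0097],[0,0,-0.0097],[0,0,-0.0097],[0,0,-0.0097],[0,0,-0.0097],[0,0,-0.0097],[0,0,-0.0097],[0,0,-0.0097],[0,0,-0.0097],[0,0,-0.0046],[0,0,-0.0036]]' --fingers '[-0.34,-0.34,-0.34,-0.34,-0.34,-0.34,-0.34,-0.34,-0.34,-0.34,-0.34,-0.34]'

```text
t: 21.52
ee_pos: [0.5427, 0.143, 0.2052]
ee_rot: [[-0.478, 0.879, 0.005], [0.879, 0.478, 0.002], [-0.0, 0.005, -1.0]]
ft_force: [8.3, 3.4, -7.0]
opening: 0.331
grip_force: 4.5
```

>>> arm_command --offset '[[-0.001,-0.05,0],[-0.001,-0.05,0],[0,-0.03,0]]' --rot '[[0,0,-0.003],[0,0,-0.003],[0,0,-0.001]]' --fingers '[-0.34,-0.34,-0.34]'

```text
t: 21.9
ee_pos: [0.5385, 0.1406, 0.2053]
ee_rot: [[-0.515, 0.857, 0.007], [0.857, 0.515, 0.004], [-0.0, 0.008, -1.0]]
ft_force: [17.1, 7.6, -13.1]
opening: 0.331
grip_force: 9.1
```

```bash
python3 look.py
```

```text
pos [0.5386 0.1407 0.2054] ang 119.34 r 0.1304 yaw 121.03 tang,rad F [-1.3 14.7 11.9] 0.327 21.95
needle cw-from-up [(np.float32(60.76367), 96), (np.float32(74.226074), 99), (np.float32(75.22768), 93), (np.float32(90.96429), 90)]
```

>>> arm_command --offset '[[-0.001,0.1,0],[-0.005,0.159,0],[-0.005,0.159,0],[-0.005,0.159,0],[-0.005,0.159,0],[-0.005,0.159,0],[-0.005,0.159,0],[-0.005,0.159,0],[-0.005,0.159,0],[-0.005,0.159,0],[-0.002,0.095,0],[-0.001,0.065,0]]' --rot '[[0,0,0.0056],[0,0,0.0097],[0,0,0.0097],[0,0,0.0097],[0,0,0.0097],[0,0,0.0097],[0,0,0.0097],[0,0,0.0097],[0,0,0.0097],[0,0,0.0097],[0,0,0.0056],[0,0,0.0039]]' --fingers '[-0.34,-0.34,-0.34,-0.34,-0.34,-0.34,-0.34,-0.34,-0.34,-0.34,-0.34,-0.34]'

```text
t: 23.45
ee_pos: [0.6163, 0.1574, 0.2051]
ee_rot: [[0.103, 0.995, 0.0], [0.995, -0.103, 0.0], [0.0, 0.0, -1.0]]
ft_force: [-1.3, 0.2, 0.4]
opening: 0.328
grip_force: 0.5
```

>>> arm_command --offset '[[-0.001,0.05,0],[-0.001,0.045,0]]' --rot '[[0,0,0.003],[0,0,0.0028]]' --fingers '[-0.34,-0.34]'

```text
t: 23.7
ee_pos: [0.6178, 0.1569, 0.2049]
ee_rot: [[0.138, 0.99, -0.006], [0.99, -0.138, -0.001], [-0.002, -0.005, -1.0]]
ft_force: [-15.0, -1.8, 8.3]
opening: 0.331
grip_force: 7.8
```

```bash
python3 look.py
```

```text
pos [0.6177 0.1568 0.2049] ang 83.31 r 0.1307 yaw 82.02 tang,rad F [ -3.1 -12.1  -5.6] 0.326 23.75
needle cw-from-up [(np.float32(66.176895), 84), (np.float32(75.29004), 81), (np.float32(82.5), 87), (np.float32(97.80001), 78)]
```

Rest reading is ~84° (≈80 N, at the yellow/green edge). One more tooth gives ~130 N.

>>> arm_command --offset '[[-0.001,-0.095,0],[-0.005,-0.159,0],[-0.005,-0.159,0],[-0.005,-0.159,0],[-0.005,-0.159,0],[-0.005,-0.159,0],[-0.005,-0.159,0],[-0.005,-0.159,0],[-0.005,-0.159,0],[-0.005,-0.159,0],[-0.002,-0.075,0],[-0.001,-0.06,0]]' --rot '[[0,0,-0.0056],[0,0,-0.0097],[0,0,-0.0097],[0,0,-0.0097],[0,0,-0.0097],[0,0,-0.0097],[0,0,-0.0097],[0,0,-0.0097],[0,0,-0.0097],[0,0,-0.0097],[0,0,-0.0046],[0,0,-0.0036]]' --fingers '[-0.34,-0.34,-0.34,-0.34,-0.34,-0.34,-0.34,-0.34,-0.34,-0.34,-0.34,-0.34]'

```text
t: 25.25
ee_pos: [0.5433, 0.1427, 0.2053]
ee_rot: [[-0.477, 0.879, 0.006], [0.879, 0.477, 0.003], [-0.0, 0.007, -1.0]]
ft_force: [11.9, 4.6, -8.6]
opening: 0.326
grip_force: 6.1
```

>>> arm_command --offset '[[-0.001,-0.05,0],[-0.001,-0.05,0],[0,-0.03,0]]' --rot '[[0,0,-0.003],[0,0,-0.003],[0,0,-0.001]]' --fingers '[-0.34,-0.34,-0.34]'

```text
t: 25.62
ee_pos: [0.5388, 0.1402, 0.2053]
ee_rot: [[-0.515, 0.857, 0.008], [0.857, 0.515, 0.005], [-0.0, 0.009, -1.0]]
ft_force: [19.3, 9.5, -15.0]
opening: 0.33
grip_force: 10.1
```

```bash
python3 look.py
```

```text
pos [0.5389 0.1402 0.2054] ang 119.31 r 0.1298 yaw 120.99 tang,rad F [-2.1 17.1 11.3] 0.331 25.675
needle cw-from-up [(np.float32(60.82645), 120), (np.float32(62.04534), 123), (np.float32(81.27602), 117), (np.float32(82.14076), 126)]
```

>>> arm_command --offset '[[-0.001,0.1,0],[-0.005,0.159,0],[-0.005,0.159,0],[-0.005,0.159,0],[-0.005,0.159,0],[-0.005,0.159,0],[-0.005,0.159,0],[-0.005,0.159,0],[-0.005,0.159,0],[-0.005,0.159,0],[-0.002,0.095,0],[-0.001,0.065,0]]' --rot '[[0,0,0.0056],[0,0,0.0097],[0,0,0.0097],[0,0,0.0097],[0,0,0.0097],[0,0,0.0097],[0,0,0.0097],[0,0,0.0097],[0,0,0.0097],[0,0,0.0097],[0,0,0.0056],[0,0,0.0039]]' --fingers '[-0.34,-0.34,-0.34,-0.34,-0.34,-0.34,-0.34,-0.34,-0.34,-0.34,-0.34,-0.34]'

```text
t: 27.18
ee_pos: [0.6162, 0.1569, 0.2051]
ee_rot: [[0.104, 0.995, 0.0], [0.995, -0.104, 0.0], [0.0, 0.0, -1.0]]
ft_force: [-0.7, 0.6, 0.2]
opening: 0.33
grip_force: 0.4
```

>>> arm_command --offset '[[-0.001,0.05,0],[0,-0.06,0],[0,-0.05,0],[0,0,0]]' --rot '[[0,0,0.003],[0,0,0],[0,0,0],[0,0,0]]' --fingers '[-0.34,-0.34,-0.2,-0.1]'

```text
t: 27.68
ee_pos: [0.6129, 0.1572, 0.2052]
ee_rot: [[0.122, 0.993, 0.0], [0.993, -0.122, -0.0], [-0.0, 0.001, -1.0]]
ft_force: [0.7, -0.7, -0.4]
opening: 0.448
grip_force: 0.0
```

```bash
python3 look.py
```

```text
pos [0.6131 0.1571 0.2052] ang 85.35 r 0.1306 yaw 83.01 tang,rad F [-0.4  0.5 -0.8] 0.448 27.725
needle cw-from-up [(np.float32(67.20201), 108), (np.float32(73.819824), 111), (np.float32(82.62709), 105), (np.float32(100.606026), 114)]
```

The needle rests at ~109° (≈127 N), in the green. I'll withdraw upwards.

>>> arm_command --offset '[[0,0,-0.3],[0,0,-0.7],[0,0,-0.8],[0,0,-0.8],[0,0,0],[0,0,0]]' --rot '[[0,0,0],[0,0,0],[0,0,0],[0,0,0],[0,0,0],[0,0,0]]' --fingers '[-0.1,-0.1,-0.1,-0.1,-0.1,-0.1]'

```text
t: 28.48
ee_pos: [0.6129, 0.1572, 0.3352]
ee_rot: [[0.122, 0.993, 0.0], [0.993, -0.122, -0.0], [-0.0, 0.0, -1.0]]
ft_force: [-0.7, -0.2, -0.2]
opening: 0.45
grip_force: 0.0
```

```bash
python3 look.py; python3 - <<'E'
from station import robot;from h import *
f=robot.grab_frame("side");g=robot.grab_frame("top")
o=np.hstack([cv2.resize(f["frame"][130:310,140:370,::-1],(460,360)),cv2.resize(g["frame"][100:280,150:320,::-1],(340,360))]);cv2.imwrite("pics/fin.png",np.clip(o*1.5,0,255).astype(np.uint8))
E
```

```text
pos [0.6127 0.157  0.3345] ang 85.53 r 0.1304 yaw 83.0 tang,rad F [-0.2  0.   0.7] 0.447 28.525
needle cw-from-up [(np.float32(71.03223), 108), (np.float32(78.12109), 111), (np.float32(86.81794), 105), (np.float32(105.938614), 114)]
```

View pics/fin.png

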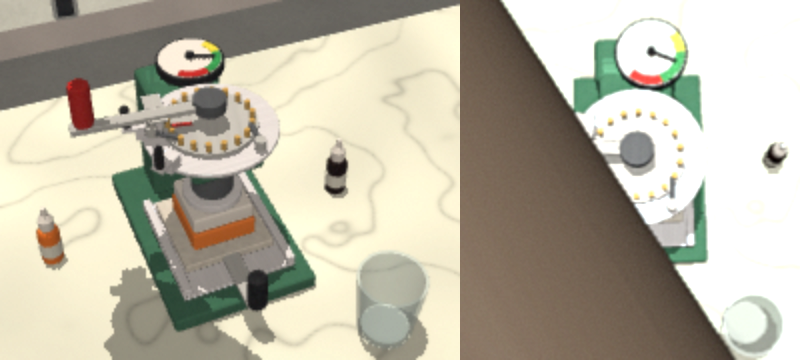

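The final view shows the needle in the green (side crop (210,56)), the tray home with the knob at (258,290), the bottles and glass standing in place, and the gripper clear.

```bash
python3 -c "
from station import robot
print(robot.close_job())"
```

```text
the job is handed in; nothing more can be done
None
```

Job handed in at about 28.6 s of the 70 s: the tray is home, and after four full strokes the needle rests in the green at about 127 N (peak about 150 N) with the handle let go; stop forces stayed around 20 N or less, and the bottles and glass are undisturbed.

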